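# Fit the lamp cap to the microscope lamp house

### The job

The lamp cap for the fluorescence lamp house is in the top drawer of the small white cabinet. Pull the drawer open, take the cap out, set it in the socket on the round lamp house with its two lugs in the two slots, push it fully in against the spring, twist it clockwise (seen from above) until the lugs are at the green marks, then let it spring up into its lock and let go. Push the drawer fully shut again. Leave the jar standing in the drawer and the oil bottle and the slide box where they are.

Things in the scene. Friction and masses are not known exactly. Their poses are not given: they have to be found in the camera images.
- cabinet_front (a point): Middle of the front edge of the top of a white bench cabinet, fixed, 300 deep x 280 wide x 190 mm high, with two grey drawers (only the top one is needed). The point's x axis points straight back into the cabinet, y along its front, z up. Top drawer: inner floor 105 mm above the table, side walls 63 mm high inside, front panel 15 mm thick, ending 12 mm below the cabinet's top.
- cabinet_drawer0 (a joint): Opening of the top drawer, m: 0 shut, 0.213 at its stop; slides along the -x of cabinet_front. Starts 0.03 to 0.06 open, drags with about 1 N, stays where it is left; the things in it ride along. At 0.18 or more, the cap is clear of the cabinet for a gripper from above.
- cabinet_drawer0_handle (a point): Middle of the top drawer's bar handle: round steel bar, 11 mm thick, 120 mm long, level, parallel to the drawer front, its axis 35 mm off the front (29 mm clear gap behind it), 38 mm below the cabinet's top, 152 mm above the table; posts 51 mm either side of the middle. Moves with the drawer.
- lamphouse: Round grey finned lamp house, fixed: drum 150 mm across, 85 mm high, with an aluminium socket collar 104 mm across on it, top at 125 mm. Origin: centre of its underside. Its x axis is the line of the two green marks (lugs locked, half a turn apart); the two slots, with red marks, lie on a line 60 degrees counter-clockwise of it seen from above.
- socket (a point): Centre of the socket's mouth, on the lamp house's axis at the collar's top. Bore 59 mm wide; slots 14 mm wide, reaching 40 mm from the axis. Fully in, the lugs pass 2 mm under the collar's roof; at the green marks they rise 3 mm into pockets. Stops 7 degrees past the green marks; turning counter-clockwise from the slots is blocked.
- spring_plate (a joint): Copper spring plate, 44 mm across, in the bottom of the socket; travel downwards in m, 0 at rest (top 18 mm below the mouth). The cap's nose presses it: 7 mm (6 N) when the cap is locked, 12 mm (9 N) when it is fully in.
- lamp_cap: Lamp cap, about 180 g, upright in the drawer. Origin: centre of its underside. Barrel 56 mm across to z 30 (tapered to 48 at the foot); brass lugs on its x axis, 10 wide, z 12 to 18, out to 36 mm; black flange 84 across, z 30 to 35; orange bar grip along x over the lugs, 76 long, 16 thick, z 35 to 69. Fits either way round. Origin below the socket mouth: 30 mm fully in, 25 locked.
- power_unit_front (a point): Tall white power unit, 180 deep x 120 wide x 240 mm high, fixed, standing behind the lamp house: an obstacle. The point is the middle of the foot of its front face; x points straight back into the unit, y along its front, z up.
- objective_jar: Clear objective jar with a blue lid, 44 mm across, 62 mm high, standing in the top drawer beside the cap, on either side of it. Origin: centre of its underside. Leave it there, upright.
- oil_bottle: Amber oil bottle with a white cap, 42 mm across, 85 mm high, on top of the cabinet. Origin: centre of its underside. Leave it alone.
- slide_box: Blue slide box, 35 (x) x 90 (y) x 34 mm high, on the bench in front of the lamp house. Origin: centre of its underside. Leave it alone.

How it is judged:
By the outcome, as a careful person would: the job done as asked, in the order asked, and still so for the second after the job is handed in, with the robot touching nothing.
It also fails if it takes over 67 s, if anything falls off the work surface, if the arm or the gripper's body presses on something with over 40 N, if the wrist force passes 120 N, or if a joint passes its speed limit or range.

### The arm

A 6-joint arm with a two-finger parallel gripper is mounted at the origin on the work surface. World frame = base frame: x ahead of the robot, y to its left, z up, the work surface at z = 0. Lengths are in m, angles in rad, forces in N, time in s.
With the tool pointing down it reaches from about 0.35 to 0.775 m from the base axis. Payload 5.5 kg.
Tool frame: the origin (TCP) lies where the fingers leave the gripper's body, on its centre line; the fingertips stand env.tip_reach ahead of it and the grasp point (between the pads) lies 54 mm ahead of it (env.tip_reach is the distance from the TCP to the fingertips, in m); z points along the fingers, y is the line along which they close (so a half turn about z gives the same grasp; the last joint's range is limited). The gripper opens to 85 mm and grips with 20 to 120 N. Pads are 22 mm wide; open, the fingers measure 114 mm over their backs; the gripper's body (76 mm by 85 mm) begins 54 mm behind the grasp point. The pads swing forward as they close: fully open they stand 13 mm farther back than shut.
Start: joints at [-1.348, 0.313, 0.046, 1.304, 0, 1.431], TCP at [0.204, -0.538, 0.304] pointing down, gripper open.
Joint ranges: [-2.76, 2.76], [-0.86, 1.69], [-1.03, 1.26], [-2.2, 2.34], [-1.47, 1.5], [-3.14, 3.14]. Speed limits (rad/s): [2.57, 2.57, 3.14, 3.14, 3.14, 3.14].

### API

Orientations are given as a unit quaternion [w, x, y, z].
In Python, from workcell import status, optics, hand_in, env gives the robot as it stands.
- The arm moves only by the shell command python3 -m handwheel 'ROWS' [FORCE]. ROWS is a JSON object whose one key "deltas" holds a list of rows, each a list of 5 numbers: the opening, from -1 (shut) to 1 (fully open), then the shift along the tool's x, y, z in units of 40 mm (1.0 is 40 mm), then the turn about the tool's z in units of 10 degrees (1.0 is 10 degrees). In form: {"deltas": [[jaw, x, y, z, roll], ...]}. A call has 1 to 20 rows; each row shifts and turns the commanded pose from where the row before left it, along the tool's axes as they then stand; what a row does not reach is not made up. A row lasts 1/8 s, in which the tool goes at most 62.5 mm and 10.7 degrees, less where a joint would pass 70% of its speed; a pose out of reach is approached as far as the arm can. A call is refused whole if a number of a shift passes 1 or a number of a turn 1, either way. A call with a gripper value outside its range is refused whole. The fingers move at their own pace and stop on an object; FORCE is the grip in N (left out, the last holds). Time passes only in rows, so rows that do not move let the fingers close. It gives the time, the measured TCP pose, the force, the opening and the grip force at its end, in the units of the state.
- status.get_state(): the state, without advancing time (a new reading comes with each control period).
- optics.read_camera(name): name is "scene" or "top" or "wrist"; returns a dict with "frame" (480x640x3 uint8, red, green, blue), "depth" (480x640 float32, m along the optical axis (not along the pixel's ray), 0 where there is no reading), "vfov" (degrees; the focal length in pixels is half the picture's height over the tangent of half this angle, whatever the lens; pixels are square), "cx", "cy" (the principal point, pixels), "origin" and "attitude" of the camera in the world. Camera axes: x right, y down, z forward; pixel columns grow to the right and rows downward; lengths in m; the calibration is good to about 2 mm. A picture is of the moment at which its call begins.
- hand_in(): hands the job in; it is judged then, once.
The state is a dict: "clock": time; "joint_pos": joint angles; "qvel": joint speeds; "tau": joint torques, N m; "tcp_pos": TCP position; "orientation": TCP orientation; "wrist_force": force on the tool from outside, world axes, zero at the start; "ft_torque": the same for the moment, N m; "finger_gap": finger opening in m; "grip_force": force on a finger pad.
Only numpy, scipy, OpenCV 4.12 (cv2) and the standard library are available. Lean on these libraries where they do the work, as an engineer would, in place of code of your own. Each camera call takes 0.05 s, during which the arm holds its last target. There are 200 camera calls.

## Working session

There is one attempt and no reset: what is moved stays moved. The work goes in short steps, Python scripts to look and compute and a shell command to move; the robot and the scene stay as the last step left them, time stands still between calls to the robot, and variables do not carry over. Pictures are saved under pics/ and viewed, at most 10 in all, crops included, and the job is handed in when it is done.

```bash
ls; mkdir -p pics; cat > h.py <<'E'
import numpy as np, cv2
from workcell import status, optics, env
from scipy.spatial.transform import Rotation as R
def q2R(q): return R.from_quat([q[1],q[2],q[3],q[0]]).as_matrix()
def cam(n):
    c=optics.read_camera(n); c['f']=240/np.tan(np.radians(c['vfov'])/2)
    a=np.array(c['attitude'],float); c['R']=q2R(a) if a.size==4 else a.reshape(3,3)
    v,u=np.mgrid[0:480,0:640]; d=c['depth']
    p=np.stack([(u-c['cx'])/c['f']*d,(v-c['cy'])/c['f']*d,d],-1)
    c['P']=p@c['R'].T+np.array(c['origin']); return c
def save(c,n): cv2.imwrite('pics/'+n+'.png',c['frame'][:,:,::-1])
def st():
    s=status.get_state(); Rm=q2R(s['orientation'])
    print('t',s['clock'],'tcp',np.round(s['tcp_pos'],4),'x',np.round(Rm[:,0],3),'y',np.round(Rm[:,1],3),'z',np.round(Rm[:,2],3),'F',np.round(s['wrist_force'],1),'gap',s['finger_gap'],'grip',s['grip_force']); return s,Rm
E
python3 - <<'E'
from h import *
s,_=st(); print(env.tip_reach, np.round(s['joint_pos'],3))
for n in ('scene','top'):
    c=cam(n); save(c,n+'0'); np.savez(''+n+'0.npz',**{k:c[k] for k in('frame','P','depth','R','origin','f','cx','cy')}); print(n,c['origin'],c['R'].round(3).tolist(),c['f'],c['cx'],c['cy'])
E
```

```text
pics
t 0.0 tcp [ 0.204  -0.5372  0.303 ] x [0.935 0.355 0.   ] y [ 0.355 -0.935 -0.002] z [-0.     0.002 -1.   ] F [-0.4 -0.7 -0.1] gap 0.085411669956197 grip 0.0
0.0726 [-1.348  0.314  0.045  1.304 -0.     1.431]
scene [1.09408104 0.67189774 1.18087789] [[-0.749, 0.508, -0.424], [0.662, 0.569, -0.488], [-0.007, -0.646, -0.763]] 615.798369478453 317.53307240943934 241.0931822471313
top [0.32299993 0.00810893 1.05642602] [[-0.032, -0.97, 0.241], [-0.999, 0.032, -0.005], [-0.002, -0.241, -0.97]] 537.940624615229 318.29283573034877 246.7986815630126
```

View pics/top0.png

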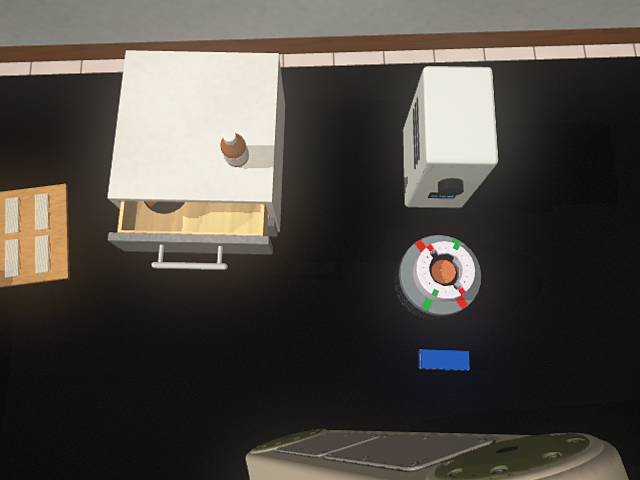

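View pics/scene0.png

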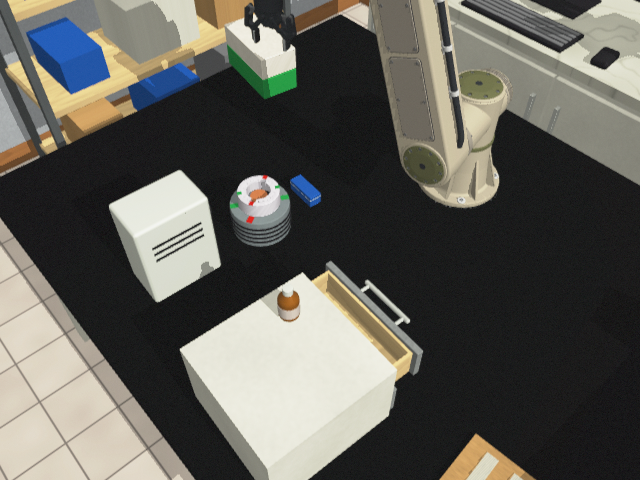

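The top view shows the cabinet (front top edge about (108,200)–(273,203)), the handle bar from (153,264) to (227,267), the collar centred near (444,270) with marks red (421,245)/(463,303) and green (457,243)/(428,304), and the slide box at (444,360). The scene view shows the same layout, with the handle at (386,300).

```bash
cat > m.py <<'E'
from h import *
def load(n): return dict(np.load(n+'0.npz'))
for n in('top','scene'):
    c=load(n);P=c['P'];h=cv2.cvtColor(c['frame'],cv2.COLOR_RGB2HSV).astype(int);ok=c['depth']>0
    H,S,V=h[...,0],h[...,1],h[...,2]
    X,Y,Z=P[...,0],P[...,1],P[...,2]
    print('==',n)
    # cabinet top
    m=ok&(abs(Z-.19)<.006)&(Y>.05)&(X>.3)&(S<60)
    pts=P[m]; r=cv2.minAreaRect((pts[:,:2]*1000).astype(np.float32)); print('cab top',pts[:,2].mean(),r,cv2.boxPoints(r).round(0).tolist())
    # handle
    m=ok&(abs(Z-.155)<.012)&(Y>.05)&(X>.3)&(X<.52)
    nl,lab,stt,ce=cv2.connectedComponentsWithStats(m.astype(np.uint8))
    for i in range(1,nl):
        if stt[i,4]>40:
            q=P[lab==i]; r=cv2.minAreaRect((q[:,:2]*1000).astype(np.float32)); print('h?',ce[i].round(),stt[i,4],q.max(0).round(4),np.round(r[0],1),np.round(r[1],1),round(r[2],1))
    # collar
    m=ok&(abs(Z-.125)<.004)&(Y<0)&(Y>-.5)&(X>.3)&(X<.8)
    q=P[m]
    if len(q):
        (cx,cy),rad=cv2.minEnclosingCircle((q[:,:2]*1000).astype(np.float32)); print('collar',cx,cy,rad,q[:,2].mean(),q.mean(0))
        o=np.array([cx,cy])/1000
        for nm,mk in(('green',(H>40)&(H<80)&(S>120)),('red',((H<6)|(H>174))&(S>170))):
            mm=m&mk
            a=np.arctan2(Y[mm]-o[1],X[mm]-o[0]); print(nm,mm.sum(),'axis deg',np.degrees(np.angle(np.mean(np.exp(2j*a)))/2), np.degrees([np.angle(np.mean(np.exp(1j*a[Y[mm]>o[1]]))),np.angle(np.mean(np.exp(1j*a[Y[mm]<o[1]])))]))
    m=ok&(H>100)&(H<125)&(S>150)&(Z>.025)&(Z<.04)&(Y<0)&(X>.3)&(X<.7)
    q=P[m]
    if len(q): print('slidebox',cv2.minAreaRect((q[:,:2]*1000).astype(np.float32)),q[:,2].mean())
    m=ok&(abs(Z-.24)<.006)&(Y<0)&(X>.5)&(S<60); q=P[m]
    if len(q): print('power',cv2.boxPoints(cv2.minAreaRect((q[:,:2]*1000).astype(np.float32))).round().tolist())
    m=ok&(Z>.205)&(Z<.3)&(Y>.02)&(X>.4)&(X<.8);q=P[m]
    if len(q): print('bottle',q.mean(0),q.max(0))
E
python3 m.py
```

```text
== top
cab top 0.18906441215980482 ((771.5402221679688, 212.1562042236328), (281.2233581542969, 287.97235107421875), 86.82737731933594) [[620.0, 80.0], [908.0, 64.0], [923.0, 345.0], [636.0, 361.0]]
h? [205. 267.] 130 [0.5198 0.2513 0.1594] [517.5 206. ] [90.5  4.8] 89.9
collar 623.9990844726562 -205.57615661621094 169.0458984375 0.12426471409448485 [ 0.51749771 -0.21941342  0.12426471]
green 57 axis deg 12.946360198495114 [ 177.11993806 -153.96875916]
red 50 axis deg 3.4790769904439864 [ 172.98930802 -166.05241226]
slidebox ((354.8729248046875, -226.42930603027344), (90.13890838623047, 34.9950065612793), 85.8840560913086) 0.032865057607383605
power [[657.0, -296.0], [836.0, -304.0], [842.0, -184.0], [662.0, -176.0]]
bottle [0.69593101 0.13593699 0.24483243] [0.72313785 0.15948643 0.27709907]
== scene
cab top 0.1896313664140756 ((771.3236083984375, 210.8079376220703), (284.21197509765625, 287.2856140136719), 86.57735443115234) [[619.0, 78.0], [906.0, 60.0], [923.0, 344.0], [636.0, 361.0]]
collar 628.5581665039062 -210.4359130859375 173.5111846923828 0.12458810095587673 [ 0.55240611 -0.21050671  0.1245881 ]
green 14 axis deg 11.706173040939545 [ 176.2919299  -156.98591106]
red 15 axis deg -0.45644437941620963 [ 171.22803022 -167.76623072]
slidebox ((355.78509521484375, -226.8184356689453), (91.24609375, 39.02204895019531), 88.23162078857422) 0.03281966545135274
power [[615.0, -1286.0], [794.0, -1294.0], [843.0, -182.0], [665.0, -174.0]]
bottle [0.71116888 0.14675748 0.2429968 ] [0.72709265 0.16156921 0.28128691]
```

```bash
sed -i 's/(X<.52)/(X<.57)/; s/&(Y<0)&(Y>-.5)&(X>.3)&(X<.8)/\&(Y<-.12)\&(Y>-.32)\&(X>.43)\&(X<.6)/' m.py; python3 m.py | grep -E "h\?|coll|green|red|==|handle"; python3 - <<'E'
from h import *
for n in('top','scene'):
    c=dict(np.load(n+'0.npz'));P=c['P'];d=c['depth']
    ax=np.array([.9984,-.057]);o=np.array([.628,.2205])
    l=(P[...,:2]-o)@ax; w=(P[...,:2]-o)@np.array([.057,.9984]);Z=P[...,2]
    m=(d>0)&(abs(w)<.045)&(Z>.14)&(Z<.165)&(l<-.03)&(l>-.16)
    print(n,m.sum(),'handle axial',np.percentile(l[m],[2,20,50,80,98]).round(4),'z',np.percentile(Z[m],[5,50,95]).round(4))
    m=(d>0)&(abs(w)<.1)&(Z>.165)&(Z<.185)&(l<-.0)&(l>-.16); print('front top',np.percentile(l[m],[2,50,98]).round(4),np.percentile(Z[m],50))
    m=(d>0)&(Z>.145)&(Z<.165)&(l<-.05)&(l>-.16)&(abs(w)<.075); print('w range',np.percentile(w[m],[1,99]).round(4))
E
```

```text
== top
h? [191. 254.] 1142 [0.5666 0.3581 0.1669] [540.2 222.6] [271.8  48.7] 89.1
collar 507.6077575683594 -220.62246704101562 52.22618865966797 0.12419736307117367 [ 0.50669886 -0.22003931  0.12419736]
green 57 axis deg -28.599317919063086 [151.14743752 -28.38691296]
red 50 axis deg 31.35260939834326 [  32.17735217 -149.47175281]
== scene
h? [386. 302.] 382 [0.5513 0.2906 0.1604] [532.6 226. ] [128.4  30.9] 86.2
collar 506.9112548828125 -218.6646728515625 55.135746002197266 0.12449280083641735 [ 0.50944009 -0.21743368  0.1244928 ]
green 14 axis deg -29.155677013861926 [154.93957812 -32.20352291]
red 15 axis deg 30.34302846889906 [  27.77257865 -145.79734384]
top 522 handle axial [-0.1102 -0.1079 -0.1027 -0.0699 -0.069 ] z [0.1436 0.1553 0.1627]
front top [-0.0703 -0.0623 -0.0495] 0.17545056630612027
w range [-0.0686  0.068 ]
scene 467 handle axial [-0.1086 -0.1031 -0.0535 -0.0488 -0.0473] z [0.1424 0.1547 0.1631]
front top [-0.0691 -0.0566 -0.0481] 0.17501137962536517
w range [-0.0656  0.0635]
```

```bash
python3 -m handwheel '{"deltas":[[-0.3,0,0,0,-0.94],[-0.3,0,0,0,-0.94],[-0.3,0,0,0,-0.94],[-0.3,0,0,0,-0.94],[-0.3,0,0,0,-0.94],[-0.3,0,0,0,-0.94],[-0.3,0,0,0,-0.95]]}'
python3 -m handwheel '{"deltas":[[-0.3,0.97,0.345,0,0],[-0.3,0.97,0.345,0,0],[-0.3,0.97,0.345,0,0],[-0.3,0.97,0.345,0,0],[-0.3,0.97,0.345,0,0],[-0.3,0.97,0.345,0,0],[-0.3,0.97,0.345,0,0],[-0.3,0.97,0.345,0,0],[-0.3,0.97,0.345,0,0],[-0.3,0.97,0.345,0,0],[-0.3,0.97,0.345,0,0],[-0.3,0.97,0.345,0,0],[-0.3,0.97,0.345,0,0],[-0.3,0.97,0.345,0,0],[-0.3,0.97,0.345,0,0],[-0.3,0.97,0.345,0,0],[-0.3,0.97,0.345,0,0],[-0.3,0.97,0.345,0,0],[-0.3,0.97,0.345,0,0],[-0.3,0,0,0,0]]}'
cat >> h.py <<'E'
def go(x,y,z,yaw=None):
    "print shift in tool units to target, after turning tool x to yaw (deg)"
    s,Rm=st(); y0=np.degrees(np.arctan2(Rm[1,0],Rm[0,0])); 
    if yaw is None: yaw=y0
    t=np.radians(yaw); d=np.array([x,y,z])-s['tcp_pos']
    print('yaw0',y0.round(2),'roll units',-(yaw-y0)/10,'then x,y,z units',np.round([d@[np.cos(t),np.sin(t),0]/.04,d@[np.sin(t),-np.cos(t),0]/.04,-d[2]/.04],3),'q',np.round(s['joint_pos'],2))
E
python3 - <<'E'
from h import *
go(.5237,.2265,.206,86.7)
c=cam('wrist');save(c,'w1');print(c['origin'],c['R'].round(3).tolist(),c['f'])
np.savez('w1.npz',P=c['P'],depth=c['depth'],frame=c['frame'])
E
```

```text
clock: 0.98
tcp_pos: [0.204, -0.5374, 0.3034]
orientation: [-0.0, 0.725, 0.688, 0.0]
wrist_force: [-0.4, 0.7, 0.1]
finger_gap: 0.03
grip_force: 0.0
clock: 3.48
tcp_pos: [0.5089, 0.1853, 0.3029]
orientation: [-0.0, 0.726, 0.688, -0.0]
wrist_force: [-1.0, -1.4, 0.4]
finger_gap: 0.03
grip_force: 0.0
t 3.475 tcp [0.5089 0.1853 0.3029] x [ 0.054  0.999 -0.   ] y [ 0.999 -0.054 -0.001] z [-0.001 -0.    -1.   ] F [-1.  -1.4  0.4] gap 0.029978923141556778 grip 0.0
yaw0 86.88 roll units 0.01838684897134755 then x,y,z units [1.05  0.311 2.423] q [ 0.2   0.25 -0.04  1.28  0.    1.83]
[0.51169479 0.26694253 0.37222502] [[0.999, -0.052, -0.018], [-0.055, -0.947, -0.317], [-0.001, 0.318, -0.948]] 345.03541255395686
```

View pics/w1.png

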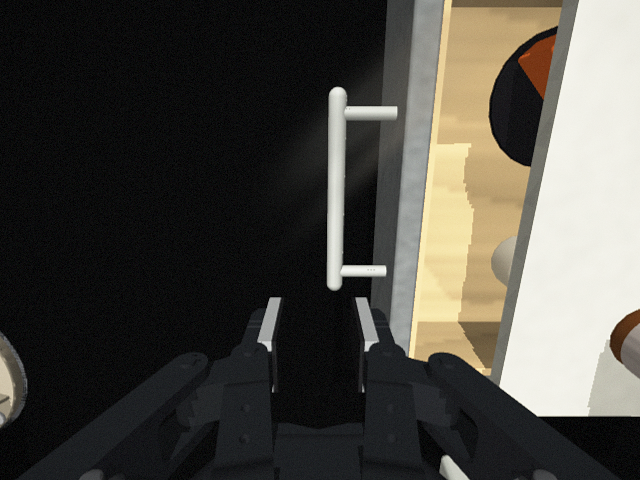

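The wrist view shows the bar from (338,92) to (334,287), the cap's black flange and orange bar near (530,95), and the jar near (505,258).

```bash
python3 - <<'E'
from h import *
c=np.load('w1.npz');P=c['P'];sub=P[87:290,325:348].reshape(-1,3)
q=sub[(sub[:,2]>.14)&(sub[:,2]<.17)]
print(len(q),np.percentile(q,[1,50,99],axis=0).round(4))
r=cv2.minAreaRect((q[:,:2]*1000).astype(np.float32));print(r)
m=P[...,2]; fr=P[100:280,400:450].reshape(-1,3); fr=fr[(abs(fr[:,2]-.178)<.004)]; print(np.percentile(fr,[2,50,98],axis=0).round(4))
E
```

```text
3500 [[0.5131 0.1639 0.1517]
 [0.5208 0.2335 0.1557]
 [0.5286 0.2879 0.1579]]
((522.3103637695312, 225.0509033203125), (129.3307647705078, 14.433577537536621), 86.77571868896484)
[[0.557  0.1795 0.175 ]
 [0.5636 0.2381 0.1766]
 [0.5716 0.2774 0.178 ]]
```

```bash
python3 -m handwheel '{"deltas":[[-0.3,0.5,0.14,0,0.02],[-0.3,0.53,0.145,0,0],[-0.3,0,0,0.8,0],[-0.3,0,0,0.8,0],[-0.3,0,0,0.5,0],[-0.3,0,0,0.32,0],[-0.3,0,0,0,0],[-1,0,0,0,0],[-1,0,0,0,0],[-1,0,0,0,0],[-1,0,0,0,0]]}' 40
python3 -m handwheel '{"deltas":[[-1,0,-0.1,0,0],[-1,0,-0.2,0,0],[-1,0,-0.3,0,0],[-1,0,-0.4,0,0],[-1,0,-0.5,0,0],[-1,0,-0.5,0,0],[-1,0,-0.5,0,0],[-1,0,-0.4,0,0],[-1,0,-0.3,0,0],[-1,0,-0.2,0,0],[-1,0,-0.1,0,0],[-1,0,-0.1,0,0],[-1,0,0,0,0],[-1,0,0,0,0]]}'
```

```text
clock: 4.9
tcp_pos: [0.5227, 0.2236, 0.2077]
orientation: [0.0, 0.729, 0.685, 0.0]
wrist_force: [0.3, -1.0, 5.9]
finger_gap: 0.0094
grip_force: 39.2
clock: 6.65
tcp_pos: [0.3781, 0.2318, 0.2076]
orientation: [0.001, 0.729, 0.685, -0.001]
wrist_force: [-0.6, -4.7, 9.8]
finger_gap: 0.0096
grip_force: 39.8
```

```bash
python3 -m handwheel '{"deltas":[[-0.3,0,0,0,0],[-0.3,0,0,0,0],[-0.3,0,0,-0.5,0],[-0.3,0,0,-0.8,0],[-0.3,0,0.5,-0.9,0],[-0.3,0,0.8,-0.5,0],[-0.3,0,0.5,0,0],[-0.3,0,0,0,0],[-0.3,0,0,0,0]]}'
cat > m2.py <<'E'
from h import *
import sys
tag=sys.argv[1]
st()
for n in('wrist','top'):
    c=cam(n);save(c,n[0]+tag);np.savez(n[0]+tag+'.npz',P=c['P'],depth=c['depth'],frame=c['frame'])
    P=c['P'];X,Y,Z=P[...,0],P[...,1],P[...,2]
    h=cv2.cvtColor(c['frame'],cv2.COLOR_RGB2HSV).astype(int);H,S,V=h[...,0],h[...,1],h[...,2]
    box=(X>.36)&(X<.62)&(Y>.1)&(Y<.36)&(c['depth']>0)
    m=(box&(H<14)&(S>190)&(V>90)&(Z>.165)).astype(np.uint8)
    nl,lab,sx,ce=cv2.connectedComponentsWithStats(m)
    for i in range(1,nl):
        if sx[i,4]>40:
            q=P[lab==i]; r=cv2.minAreaRect((q[:,:2]*1000).astype(np.float32)); b=cv2.boxPoints(r); e=sorted([(np.linalg.norm(b[1]-b[0]),*(b[1]-b[0])),(np.linalg.norm(b[2]-b[1]),*(b[2]-b[1]))])[-1]
            print(n,'orange',ce[i].round(),sx[i,4],'z',np.percentile(q[:,2],[5,50,95]).round(4),'c',np.round(r[0],1),np.round(r[1],1),'axis deg',np.degrees(np.arctan2(e[2],e[1])).round(1))
    m=box&(V<60)&(Z>.125)&(Z<.150);q=P[m]
    if len(q)>30:
        (cx,cy),rad=cv2.minEnclosingCircle((q[:,:2]*1000).astype(np.float32));print(n,'flange',cx,cy,rad,np.median(q[:,2]))
    m=box&(H>95)&(H<130)&(S>100)&(Z>.12);q=P[m]
    if len(q)>10: print(n,'jar lid',q.mean(0).round(4),len(q))
E
python3 m2.py 2
```

```text
clock: 7.78
tcp_pos: [0.4495, 0.228, 0.3143]
orientation: [-0.001, 0.728, 0.685, -0.001]
wrist_force: [0.1, -0.5, 0.5]
finger_gap: 0.0298
grip_force: 0.0
t 7.775 tcp [0.4495 0.228  0.3143] x [ 0.061  0.998 -0.001] y [ 0.998 -0.061 -0.002] z [-0.002 -0.001 -1.   ] F [ 0.1 -0.5  0.5] gap 0.02975976237564213 grip 0.0
wrist orange [446. 156.] 73 z [0.1712 0.1721 0.1734] c [527.8 289.8] [ 1.2 53.9] axis deg -50.2
wrist orange [432. 180.] 495 z [0.1661 0.1722 0.1737] c [520.9 275.6] [14.  68.2] axis deg -38.7
wrist flange 468.2536926269531 265.5260925292969 99.07308959960938 0.1391676386922184
wrist jar lid [0.5221 0.1751 0.1727] 2688
top jar lid [0.5305 0.1659 0.1658] 393
```

View pics/w2.png

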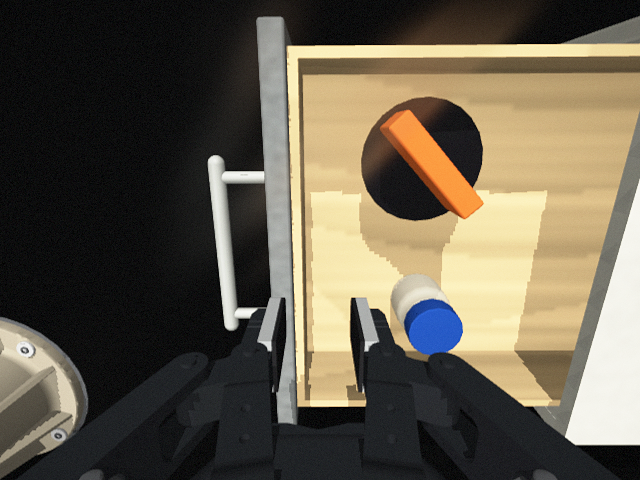

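The wrist view shows the whole cap: flange centred near (422,158), orange bar from (397,117) to (470,210), jar lid at (433,327), handle at (222,243).

```bash
sed -i 's/(H<14)&(S>190)&(V>90)&(Z>.165)/(H<19)\&(S>180)\&(V>90)\&(Z>.170)/; s/&(Z>.125)&(Z<.150)/\&(Z>.134)\&(Z<.145)\&(X>.42)\&(Y>.2)/' m2.py; python3 m2.py 3; python3 - <<'E'
from h import *
c=np.load('w3.npz');P=c['P'];f=c['frame'];h=cv2.cvtColor(f,cv2.COLOR_RGB2HSV);print(h[165,432],h[130,415],P[165,432],P[205,470], P[120,400])
E
```

```text
t 7.875 tcp [0.4494 0.2281 0.3146] x [ 0.061  0.998 -0.   ] y [ 0.998 -0.061 -0.001] z [-0.001 -0.    -1.   ] F [-0.4 -0.4 -0.6] gap 0.03013958047253646 grip 0.0
wrist orange [436. 165.] 3268 z [0.1717 0.173  0.1742] c [522.6 284.2] [16.3 75.5] axis deg -50.0
wrist flange 523.093505859375 283.7087707519531 41.42876434326172 0.13913901029230547
wrist jar lid [0.5227 0.1751 0.172 ] 2681
top jar lid [0.5305 0.1658 0.1658] 392
[ 14 191 251] [ 14 187 250] [0.51932604 0.28534133 0.17351234] [0.54364464 0.2596943  0.17399244] [0.5000173  0.31182326 0.17302995]
```

```bash
python3 - <<'E'
from h import *
go(.5228,.284,.2165,130)
E
```

```text
t 7.975 tcp [0.4496 0.2281 0.3149] x [ 0.061  0.998 -0.   ] y [ 0.998 -0.061 -0.001] z [-0.001 -0.    -1.   ] F [-0.3  0.3 -0.8] gap 0.02985741346104605 grip 0.0
yaw0 86.52 roll units -4.3484018888867855 then x,y,z units [-0.106  2.299  2.46 ] q [ 0.31  0.17 -0.11  1.29 -0.    1.94]
```

```bash
python3 -m handwheel '{"deltas":[[0,0,0,0,-0.87],[0,0,0,0,-0.87],[0,0,0,0,-0.87],[0,0,0,0,-0.87],[0,0,0,0,-0.87],[0,-0.05,0.8,0,0],[0,-0.05,0.8,0,0],[0,0,0.7,0,0],[0,0,0,0,0],[0,0,0,0,0]]}'
python3 m2.py 4; python3 -c "
from h import *
go(.5228,.284,.2165,130)"
```

```text
clock: 9.22
tcp_pos: [0.5226, 0.2839, 0.3148]
orientation: [-0.0, 0.423, 0.906, -0.001]
wrist_force: [-0.4, 0.0, -0.4]
finger_gap: 0.0424
grip_force: 0.0
t 9.225 tcp [0.5226 0.2839 0.3148] x [-0.643  0.766  0.   ] y [ 0.766  0.643 -0.001] z [-0.001 -0.001 -1.   ] F [-0.4  0.  -0.4] gap 0.042442318657504106 grip 0.0
wrist orange [320. 258.] 2561 z [0.1719 0.173  0.1741] c [522.6 284.1] [15.9 75.9] axis deg -50.2
wrist flange 497.26361083984375 310.50714111328125 77.13758087158203 0.13914306205755939
wrist jar lid [0.5224 0.2776 0.2565] 401
top orange [161. 255.] 188 z [0.1706 0.1728 0.1752] c [520.4 256. ] [60.  36.8] axis deg 40.0
top flange 524.40771484375 285.05426025390625 40.27017593383789 0.1383738651034212
top jar lid [0.53   0.1658 0.1658] 368
t 9.325 tcp [0.5226 0.2837 0.3153] x [-0.643  0.766 -0.   ] y [ 0.766  0.643 -0.   ] z [-0. -0. -1.] F [-0.7 -0.5  0. ] gap 0.0428153859268618 grip 0.0
yaw0 129.98 roll units -0.0015443885181014138 then x,y,z units [0.003 0.009 2.469] q [ 0.36  0.35  0.13  1.35 -0.    1.24]
```

```bash
python3 -m handwheel '{"deltas":[[0,0,0,0.8,0],[0,0,0,0.8,0],[0,0,0,0.5,0],[0,0,0,0.25,0],[0,0,0,0.1,0],[0,0,0,0,0],[-1,0,0,0,0],[-1,0,0,0,0],[-1,0,0,0,0],[-1,0,0,0,0]]}' 80
python3 -c "
from h import *
go(.5075,-.22,.35,211.3)"
```

```text
clock: 10.58
tcp_pos: [0.524, 0.2844, 0.2181]
orientation: [0.001, 0.423, 0.906, 0.001]
wrist_force: [-0.5, 0.2, 5.2]
finger_gap: 0.0146
grip_force: 79.0
t 10.575 tcp [0.524  0.2844 0.2181] x [-0.643  0.766 -0.001] y [0.766 0.643 0.002] z [ 0.002  0.001 -1.   ] F [-0.5  0.2  5.2] gap 0.014615791395026815 grip 78.97361755371094
yaw0 129.99 roll units -8.13082771328214 then x,y,z units [  6.903 -10.56   -3.298] q [ 0.36  0.39 -0.06  1.12 -0.    1.24]
```

```bash
python3 -m handwheel '{"deltas":[[-1,0,0,-0.2,0],[-1,0,0,-0.4,0],[-1,0,0,-0.6,0],[-1,0,0,-0.6,0],[-1,0,0,-0.6,0],[-1,0,0,-0.5,-0.4],[-1,0,0,-0.1,-0.8],[-1,0,0,0,-0.9],[-1,0,0,0,-0.9],[-1,0,0,0,-0.9],[-1,0,0,0,-0.9],[-1,0,0,0,-0.9],[-1,0,0,0,-0.9],[-1,0,0,0,-0.9],[-1,0,0,0,-0.63],[-1,0,0,0,0]]}'
python3 -m handwheel '{"deltas":[[-1,0.2,-0.3,0,0],[-1,0.4,-0.6,0,0],[-1,0.5,-0.76,0,0],[-1,0.5,-0.76,0,0],[-1,0.5,-0.76,0,0],[-1,0.5,-0.76,0,0],[-1,0.5,-0.76,0,0],[-1,0.5,-0.76,0,0],[-1,0.5,-0.76,0,0],[-1,0.5,-0.76,0,0],[-1,0.5,-0.76,0,0],[-1,0.5,-0.76,0,0],[-1,0.5,-0.76,0,0],[-1,0.5,-0.76,0,0],[-1,0.2,-0.38,0,0],[-1,0,0,0,0],[-1,0,0,0,0]]}'
cat > m5.py <<'E'
from h import *
import sys
go(.5075,-.22,.30,211.3)
for n in('wrist','top','scene'):
    c=cam(n);save(c,n[0]+sys.argv[1])
    P=c['P'];X,Y,Z=P[...,0],P[...,1],P[...,2]
    h=cv2.cvtColor(c['frame'],cv2.COLOR_RGB2HSV).astype(int);H,S,V=h[...,0],h[...,1],h[...,2]
    box=(abs(X-.5075)<.07)&(abs(Y+.22)<.07)&(c['depth']>0)
    m=box&(abs(Z-.1245)<.004)&(S<60)&(V>100)
    print(n,'collar px',m.sum(),np.median(Z[m]) if m.any() else '')
    for nm,mk in(('green',(H>40)&(H<80)&(S>120)),('red',((H<6)|(H>174))&(S>170))):
        k=(box&mk&(abs(Z-.1245)<.008)).astype(np.uint8);nl,lab,sx,ce=cv2.connectedComponentsWithStats(k)
        for i in range(1,nl):
            if sx[i,4]>8: print('  ',nm,sx[i,4],P[lab==i].mean(0).round(4))
    k=(box&(H<19)&(S>180)&(V>90)&(Z>.2)); 
    if k.sum()>40: q=P[k]; print('  orange',k.sum(),q.mean(0).round(4),np.percentile(q,[2,98],axis=0).round(4).tolist())
E
python3 m5.py 5
```

```text
clock: 12.58
tcp_pos: [0.5234, 0.2841, 0.3376]
orientation: [0.0, -0.269, 0.963, -0.0]
wrist_force: [0.0, -0.6, -2.6]
finger_gap: 0.0147
grip_force: 78.1
clock: 14.7
tcp_pos: [0.5068, -0.2119, 0.3372]
orientation: [-0.0, -0.27, 0.963, 0.0]
wrist_force: [-1.4, -1.0, -2.4]
finger_gap: 0.0146
grip_force: 78.2
t 14.7 tcp [ 0.5068 -0.2119  0.3372] x [-0.855 -0.519 -0.   ] y [-0.519  0.855  0.001] z [-0.     0.001 -1.   ] F [-1.4 -1.  -2.4] gap 0.014577233453143304 grip 78.2236647605896
yaw0 -148.71 roll units -36.00054240070125 then x,y,z units [ 0.091 -0.182  0.929] q [-0.54  0.26  0.05  1.36  0.   -1.09]
wrist collar px 4303 0.12413773129205546
   green 69 [ 0.4646 -0.198   0.1252]
  orange 1303 [ 0.4806 -0.227   0.2827] [[0.47, -0.2371, 0.2621], [0.5339, -0.2016, 0.2971]]
top collar px 438 0.12412826308590069
   red 16 [ 0.5472 -0.1948  0.1251]
  orange 213 [ 0.5295 -0.1916  0.2833] [[0.5171, -0.1995, 0.2608], [0.5409, -0.1845, 0.2943]]
scene collar px 628 0.12398325800877463
   green 9 [ 0.5483 -0.2451  0.1253]
   red 11 [ 0.5463 -0.1976  0.1249]
  orange 227 [ 0.5277 -0.1968  0.2834] [[0.4999, -0.2231, 0.2607], [0.5442, -0.1834, 0.2955]]
```

View pics/w5.png

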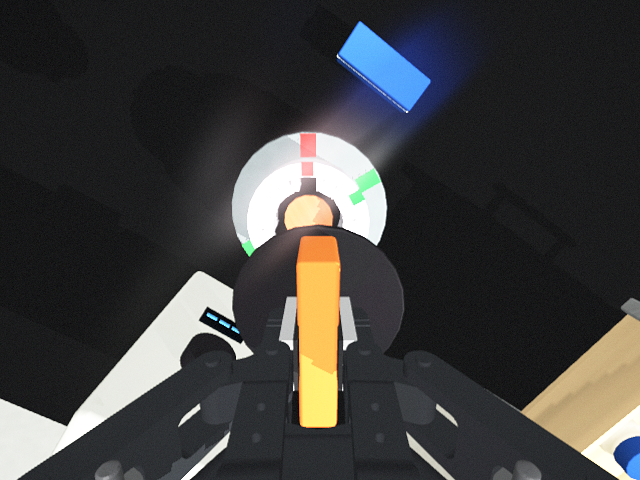

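```bash
cat > m6.py <<'E'
from h import *
from scipy.optimize import least_squares
def plane(c,uv,z):
    r=np.stack([(uv[:,0]-c['cx'])/c['f'],(uv[:,1]-c['cy'])/c['f'],np.ones(len(uv))],1)@c['R'].T
    o=np.array(c['origin']); return (o+r*((z-o[2])/r[:,2])[:,None])[:,:2]
w=cam('wrist')
for n,c in(('top',dict(np.load('top0.npz'))),('scene',dict(np.load('scene0.npz'))),('wrist',w)):
    P=c['P'];m=(np.hypot(P[...,0]-.5075,P[...,1]+.22)<.062)&(abs(P[...,2]-.125)<.005)&(c['depth']>0)
    cs,_=cv2.findContours(m.astype(np.uint8),cv2.RETR_LIST,cv2.CHAIN_APPROX_NONE)
    uv=np.concatenate(cs)[:,0].astype(float);xy=plane(c,uv,.1245)
    r=np.hypot(xy[:,0]-.5075,xy[:,1]+.22)
    for nm,lo,hi in(('outer',.047,.058),('bore',.024,.033)):
        q=xy[(r>lo)&(r<hi)]
        if n=='wrist': q=q[(q-[.5075,-.22])@[-.855,-.519]>-.005]
        if len(q)<12: continue
        s=least_squares(lambda p:np.hypot(*(q-p[:2]).T)-p[2],[.5075,-.22,(lo+hi)/2],loss='soft_l1',f_scale=.001).x
        s2=least_squares(lambda p:np.hypot(*(q-p[:2]).T)-(.052 if nm=='outer' else .0295),[.5075,-.22],loss='soft_l1',f_scale=.001).x
        print(n,nm,len(q),s.round(4),'fixedR',s2.round(4))
    h=cv2.cvtColor(c['frame'],cv2.COLOR_RGB2HSV).astype(int);H,S,V=h[...,0],h[...,1],h[...,2]
    for nm,mk in(('green',(H>40)&(H<80)&(S>120)),('red',((H<6)|(H>174))&(S>150))):
        k=(m&mk).astype(np.uint8);nl,lab,sx,ce=cv2.connectedComponentsWithStats(cv2.dilate(k,np.ones((3,3))))
        for i in range(1,nl):
            v,u=np.nonzero((lab==i)&(k>0))
            if len(u)>5: print('  ',nm,len(u),plane(c,np.stack([u,v],1).astype(float),.1245).mean(0).round(4))
    # dark slot pixels for wrist
    if n=='wrist':
        P=w['P'];k=(H<19)&(S>150)&(V>90)&(P[...,2]>.2)&(P[...,2]<.32)
        # bar near-end top edge: image columns at several rows
        for row in(250,262,300,340,400): 
            cc=np.nonzero(k[row,250:400])[0]+250; print(row,cc.min() if len(cc) else 0,cc.max() if len(cc) else 0)
        for row in range(134,200,8):
            print('row',row,'red',(lambda a:(a.min(),a.max()) if len(a) else 0)(np.nonzero(((H[row,280:340]<6)|(H[row,280:340]>174))&(S[row,280:340]>120))[0]+280),'dark',(lambda a:(a.min(),a.max()) if len(a) else 0)(np.nonzero(V[row,290:330]<90)[0]+290))
E
python3 m6.py
```

```text
top outer 174 [ 0.507  -0.2199  0.051 ] fixedR [ 0.5071 -0.2199]
top bore 104 [ 0.5072 -0.2202  0.0302] fixedR [ 0.5072 -0.2202]
   green 31 [ 0.5485 -0.2428]
   green 27 [ 0.4661 -0.1978]
   red 26 [ 0.5468 -0.1959]
   red 27 [ 0.4672 -0.2451]
scene outer 137 [ 0.5085 -0.2192  0.0511] fixedR [ 0.5084 -0.219 ]
scene bore 67 [ 0.509  -0.2199  0.0298] fixedR [ 0.5089 -0.2199]
   green 6 [ 0.4663 -0.201 ]
   green 9 [ 0.5479 -0.2458]
   red 9 [ 0.4663 -0.2473]
   red 10 [ 0.5468 -0.1982]
wrist outer 210 [ 0.5042 -0.2224  0.0511] fixedR [ 0.5052 -0.2218]
wrist bore 81 [ 0.5047 -0.2219  0.03  ] fixedR [ 0.5041 -0.2223]
   green 71 [ 0.4644 -0.1977]
250 299 337
262 297 339
300 297 338
340 299 337
400 299 300
row 134 red (np.int64(301), np.int64(315)) dark 0
row 142 red 0 dark 0
row 150 red 0 dark 0
row 158 red 0 dark 0
row 166 red 0 dark 0
row 174 red 0 dark 0
row 182 red 0 dark 0
row 190 red 0 dark 0
row 198 red 0 dark 0
```

```bash
python3 -m handwheel '{"deltas":[[-1,0.17,-0.185,0.2,0],[-1,0,0,0.5,0],[-1,0,0,0.5,0],[-1,0,0,0.5,0],[-1,0,0,0.4,0],[-1,0,0,0.2,0],[-1,0,0,0,0],[-1,0,0,0,0]]}'
python3 -c "
from h import *
go(.5048,-.2218,.23,211.4)
save(cam('scene'),'s6')
c=cv2.imread('pics/s6.png')[140:260,190:340]; t=cam('top');save(t,'t6');t=cv2.imread('pics/t6.png')[210:330,370:520]
cv2.imwrite('pics/c6.png',cv2.resize(np.hstack([c,t]),None,fx=2.6,fy=2.6,interpolation=cv2.INTER_CUBIC))
"
```

```text
clock: 15.9
tcp_pos: [0.5054, -0.2227, 0.2458]
orientation: [0.0, -0.27, 0.963, -0.0]
wrist_force: [-0.1, 1.1, -1.2]
finger_gap: 0.0148
grip_force: 78.3
t 15.9 tcp [ 0.5054 -0.2227  0.2458] x [-0.855 -0.519 -0.   ] y [-0.519  0.855 -0.001] z [ 0.001 -0.001 -1.   ] F [-0.1  1.1 -1.2] gap 0.014767382795736785 grip 78.27384352684021
yaw0 -148.71 roll units -36.01083185893269 then x,y,z units [0.002 0.028 0.394] q [-0.56  0.29 -0.13  1.15 -0.   -1.11]
```

View pics/c6.png

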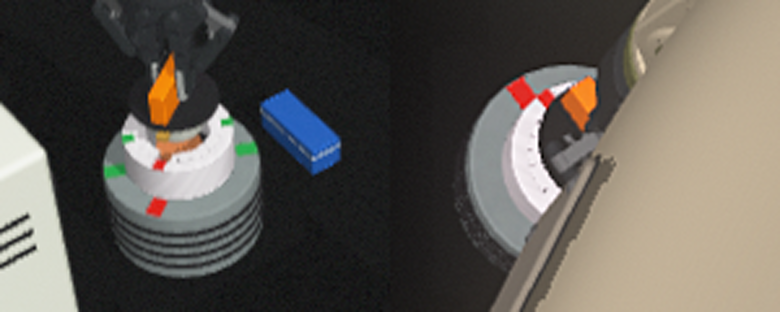

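The crops show the cap just above the collar, with its lug (163,135) over the near red slot (160,163).

```bash
python3 -m handwheel '{"deltas":[[-1,0,0.025,0.1,0],[-1,0,0,0.1,0],[-1,0,0,0.1,0],[-1,0,0,0.1,0],[-1,0,0,0,0]]}'; python3 -m handwheel '{"deltas":[[-1,0,0,0.08,0],[-1,0,0,0.07,0],[-1,0,0,0,0]]}'; python3 -c "
from h import *
s,_=st();print(s['ft_torque'])"
```

```text
clock: 16.62
tcp_pos: [0.5045, -0.2217, 0.2287]
orientation: [-0.0, -0.27, 0.963, 0.0]
wrist_force: [0.4, 0.0, -2.4]
finger_gap: 0.0146
grip_force: 78.3
clock: 17.0
tcp_pos: [0.5045, -0.2216, 0.2229]
orientation: [-0.0, -0.27, 0.963, 0.0]
wrist_force: [0.0, 0.2, -2.8]
finger_gap: 0.0149
grip_force: 78.3
t 17.0 tcp [ 0.5045 -0.2216  0.2229] x [-0.855 -0.519  0.   ] y [-0.519  0.855  0.   ] z [-0.  0. -1.] F [ 0.   0.2 -2.8] gap 0.01485805891568977 grip 78.2500147819519
[-0.06915337 -0.10207599 -0.10642086]
```

```bash
python3 -m handwheel '{"deltas":[[-1,0,0,0.08,0],[-1,0,0,0.08,0],[-1,0,0,0.08,0],[-1,0,0,0.08,0],[-1,0,0,0.05,0],[-1,0,0,0,0]]}'; python3 -c "
from h import *
s,_=st();print(s['ft_torque'])"
```

```text
clock: 17.75
tcp_pos: [0.5047, -0.2217, 0.2088]
orientation: [0.0, -0.27, 0.963, -0.0]
wrist_force: [-1.5, 1.5, 6.3]
finger_gap: 0.0147
grip_force: 79.4
t 17.75 tcp [ 0.5047 -0.2217  0.2088] x [-0.855 -0.519 -0.   ] y [-0.519  0.855 -0.001] z [ 0.001 -0.    -1.   ] F [-1.5  1.5  6.3] gap 0.01469640697787437 grip 79.37722206115723
[0.24969122 0.36192181 0.05443826]
```

```bash
python3 -m handwheel '{"deltas":[[-1,0,0,0.03,0],[-1,0,0,0.02,0],[-1,0,0,0,0]]}'
```

```text
clock: 18.12
tcp_pos: [0.5046, -0.2217, 0.208]
orientation: [0.0, -0.27, 0.963, -0.001]
wrist_force: [-4.1, 1.6, 12.8]
finger_gap: 0.0148
grip_force: 80.4
```

```bash
python3 -m handwheel '{"deltas":[[-1,0,0,0,0.4],[-1,0,0,0,0.6],[-1,0,0,0,0.6],[-1,0,0,0,0.6],[-1,0,0,0,0.6]]}'; python3 -m handwheel '{"deltas":[[-1,0,0,0,0.6],[-1,0,0,0,0.6],[-1,0,0,0,0.6],[-1,0,0,0,0.6],[-1,0,0,0,0.5],[-1,0,0,0,0.3],[-1,0,0,0,0]]}'; python3 -c "
from h import *
go(.5048,-.2218,.213,151.4); print(status.get_state()['ft_torque'])"
```

```text
clock: 18.75
tcp_pos: [0.5054, -0.2225, 0.2081]
orientation: [0.001, -0.027, 1.0, -0.001]
wrist_force: [-1.4, -1.3, 9.5]
finger_gap: 0.0147
grip_force: 80.0
clock: 19.62
tcp_pos: [0.5056, -0.2226, 0.2081]
orientation: [0.002, 0.248, 0.969, -0.001]
wrist_force: [-0.8, -0.9, 8.9]
finger_gap: 0.0145
grip_force: 80.0
t 19.625 tcp [ 0.5056 -0.2226  0.2081] x [-0.877  0.481 -0.004] y [ 0.481  0.877 -0.001] z [ 0.003 -0.003 -1.   ] F [-0.8 -0.9  8.9] gap 0.0144794999374896 grip 79.98129844665527
yaw0 151.25 roll units -0.015415000220548336 then x,y,z units [ 0.028  0.008 -0.123] q [-0.56  0.31 -0.19  1.06 -0.   -0.06]
[-0.03771955  0.32291589 -0.1113133 ]
```

```bash
python3 -m handwheel '{"deltas":[[-1,0,0,-0.05,0],[-1,0,0,-0.05,0],[-1,0,0,-0.04,0],[-1,0,0,0,0]]}'; python3 -m handwheel '{"deltas":[[-1,0,0,-0.03,0],[-1,0,0,0,0],[-1,0,0,0,0]]}'
```

```text
clock: 20.12
tcp_pos: [0.5054, -0.2224, 0.2125]
orientation: [0.001, 0.248, 0.969, -0.001]
wrist_force: [2.4, -2.0, 3.5]
finger_gap: 0.0146
grip_force: 79.3
clock: 20.5
tcp_pos: [0.5047, -0.2216, 0.213]
orientation: [0.0, 0.248, 0.969, 0.0]
wrist_force: [3.3, -2.1, 3.1]
finger_gap: 0.0148
grip_force: 78.8
```

```bash
python3 -m handwheel '{"deltas":[[-1,0,0,-0.04,0],[-1,0,0,0,0],[-1,0,0,0,0]]}'
```

```text
clock: 20.88
tcp_pos: [0.5047, -0.2217, 0.2131]
orientation: [-0.0, 0.248, 0.969, 0.0]
wrist_force: [5.7, -2.7, -6.5]
finger_gap: 0.0148
grip_force: 78.7
```

```bash
python3 -m handwheel '{"deltas":[[-1,0,0,0.03,0],[0,0,0,0,0],[0,0,0,0,0],[0,0,0,0,0],[0,0,0,-0.3,0],[0,0,0,-0.6,0],[0,0,0,-0.8,0],[0,0,0,-0.8,0],[0,0,0,-0.5,0],[0,0,0,0,0],[0,0,0,0,0]]}'
python3 - <<'E'
from h import *
c=cam('wrist');save(c,'w7');P=c['P'];X,Y,Z=P[...,0],P[...,1],P[...,2]
h=cv2.cvtColor(c['frame'],cv2.COLOR_RGB2HSV).astype(int);H,S,V=h[...,0],h[...,1],h[...,2]
m=(H<19)&(S>150)&(V>90)&(Z>.165)&(Z<.175)&(abs(X-.505)<.06)&(abs(Y+.222)<.06);q=P[m]
print(m.sum(),np.median(q[:,2]) if m.any() else '',cv2.minAreaRect((q[:,:2]*1000).astype(np.float32)) if m.any() else '')
go(.5237-.145,.2265,.33,86.7)
E
```

```text
clock: 22.25
tcp_pos: [0.5043, -0.2215, 0.333]
orientation: [-0.0, 0.248, 0.969, 0.0]
wrist_force: [-1.3, -0.0, 0.5]
finger_gap: 0.043
grip_force: 0.0
104 0.16686930568874797 ((503.0014343261719, -221.72048950195312), (15.823575973510742, 74.86094665527344), 61.1058235168457)
t 22.3 tcp [ 0.5042 -0.2214  0.3325] x [-0.877  0.48   0.002] y [0.48  0.877 0.   ] z [-0.001  0.001 -1.   ] F [0.5 0.2 0. ] gap 0.04239129748217001 grip 0.0
yaw0 151.29 roll units 6.458745357049061 then x,y,z units [10.998 -3.776  0.063] q [-0.56  0.26  0.04  1.36 -0.   -0.06]
```

View pics/w7.png

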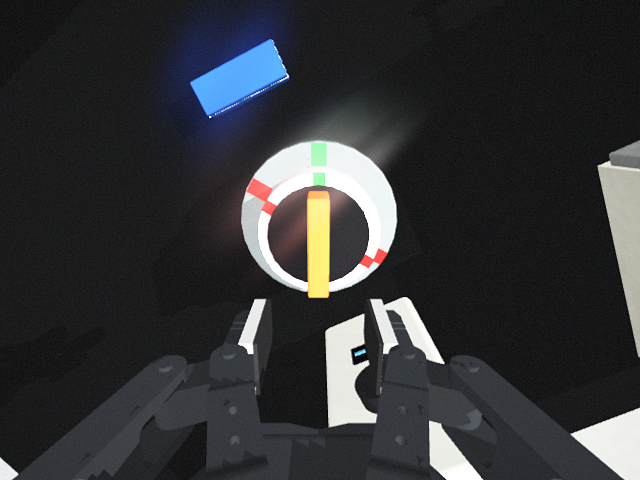

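The wrist view shows the orange bar (318,240) in line with the green mark (319,155), well off the red marks, with the flange sitting in the collar.

```bash
python3 -m handwheel '{"deltas":[[-0.3,0,0,0,0.5],[-0.3,0,0,0,0.9],[-0.3,0,0,0,0.9],[-0.3,0,0,0,0.9],[-0.3,0,0,0,0.9],[-0.3,0,0,0,0.9],[-0.3,0,0,0,0.9],[-0.3,0,0,0,0.56],[-0.3,0,0,0,0]]}'
python3 -m handwheel '{"deltas":[[-0.3,0.4,-0.14,0,0],[-0.3,0.8,-0.28,0,0],[-0.3,0.85,-0.29,0,0],[-0.3,0.85,-0.29,0,0],[-0.3,0.85,-0.29,0,0],[-0.3,0.85,-0.29,0,0],[-0.3,0.85,-0.29,0,0],[-0.3,0.85,-0.29,0,0],[-0.3,0.85,-0.29,0,0],[-0.3,0.85,-0.29,0,0],[-0.3,0.85,-0.29,0,0],[-0.3,0.85,-0.29,0,0],[-0.3,0.85,-0.29,0,0],[-0.3,0.6,-0.2,0,0],[-0.3,0,0,0,0],[-0.3,0,0,0,0]]}'
python3 - <<'E'
from h import *
go(.378,.234,.207,86.7)
for n in('wrist','scene','top'):
    c=cam(n);save(c,n[0]+'8');P=c['P'];X,Y,Z=P[...,0],P[...,1],P[...,2]
    ax=np.array([.9984,-.057]);o=np.array([.628,.2205]);l=(P[...,:2]-o)@ax;w=(P[...,:2]-o)@[.057,.9984]
    m=(c['depth']>0)&(l<-.235)&(l>-.27)&(abs(w)<.045)&(abs(Z-.152)<.008);print(n,'handle',m.sum(),np.percentile(P[m],[2,50,98],axis=0).round(4).tolist() if m.any() else '')
    h=cv2.cvtColor(c['frame'],cv2.COLOR_RGB2HSV).astype(int)
    m=(h[...,0]<19)&(h[...,1]>150)&(h[...,2]>90)&(abs(X-.505)<.05)&(abs(Y+.222)<.05)&(Z>.15)&(Z<.19);print(n,'bar z',m.sum(),np.percentile(Z[m],[50,90,97]).round(4) if m.any() else '')
E
```

```text
clock: 23.42
tcp_pos: [0.5042, -0.2214, 0.3323]
orientation: [-0.001, 0.727, 0.687, -0.0]
wrist_force: [-0.0, -0.8, 0.1]
finger_gap: 0.0301
grip_force: 0.0
clock: 25.42
tcp_pos: [0.3776, 0.2322, 0.3334]
orientation: [0.0, 0.727, 0.687, -0.0]
wrist_force: [0.5, -0.2, 0.2]
finger_gap: 0.0299
grip_force: 0.0
t 25.425 tcp [0.3776 0.2322 0.3334] x [ 0.057  0.998 -0.   ] y [ 0.998 -0.057 -0.   ] z [-0. -0. -1.] F [ 0.5 -0.2  0.2] gap 0.02993933277159599 grip 0.0
yaw0 86.75 roll units 0.005228230577155557 then x,y,z units [0.045 0.007 3.159] q [ 0.37  0.05 -0.21  1.32 -0.    2.  ]
wrist handle 1669 [[0.3742, 0.192, 0.152], [0.3808, 0.2383, 0.1557], [0.3872, 0.2781, 0.1576]]
wrist bar z 0 
scene handle 216 [[0.3786, 0.1907, 0.1482], [0.386, 0.2353, 0.1547], [0.3922, 0.2787, 0.1593]]
scene bar z 314 [0.1655 0.1698 0.1711]
top handle 296 [[0.3767, 0.1909, 0.1505], [0.3828, 0.2259, 0.155], [0.3897, 0.2623, 0.1585]]
top bar z 481 [0.1676 0.1697 0.1709]
```

```bash
python3 -m handwheel '{"deltas":[[-0.3,0.04,0.05,0.4,0],[-0.3,0,0,0.8,0],[-0.3,0,0,0.8,0],[-0.3,0,0,0.7,0],[-0.3,0,0,0.35,0],[-0.3,0,0,0.1,0],[-0.3,0,0,0,0],[-1,0,0,0,0],[-1,0,0,0,0],[-1,0,0,0,0],[-1,0,0,0,0]]}' 40
python3 -m handwheel '{"deltas":[[-1,0,0.1,0,0],[-1,0,0.2,0,0],[-1,0,0.3,0,0],[-1,0,0.4,0,0],[-1,0,0.4,0,0],[-1,0,0.4,0,0],[-1,0,0.4,0,0],[-1,0,0.4,0,0],[-1,0,0.4,0,0],[-1,0,0.4,0,0],[-1,0,0.4,0,0],[-1,0,0.3,0,0],[-1,0,0.2,0,0],[-1,0,0.1,0,0],[-1,0,0.1,0,0],[-1,0,0,0,0]]}'
```

```text
clock: 26.95
tcp_pos: [0.3811, 0.2342, 0.2086]
orientation: [0.001, 0.727, 0.686, 0.001]
wrist_force: [-0.3, -1.3, 6.3]
finger_gap: 0.0096
grip_force: 39.3
clock: 28.95
tcp_pos: [0.561, 0.224, 0.2086]
orientation: [0.0, 0.727, 0.686, 0.001]
wrist_force: [1.1, 2.0, 4.9]
finger_gap: 0.0094
grip_force: 39.2
```

```bash
python3 -m handwheel '{"deltas":[[-1,0,0.1,0,0],[-1,0,0.1,0,0],[-1,0,0.08,0,0],[-1,0,0.06,0,0],[-1,0,0,0,0]]}'; python3 -m handwheel '{"deltas":[[-1,0,0.05,0,0],[-1,0,0.05,0,0],[-1,0,0.05,0,0],[-1,0,0,0,0]]}'
```

```text
clock: 29.58
tcp_pos: [0.5742, 0.2232, 0.2086]
orientation: [0.0, 0.727, 0.686, 0.001]
wrist_force: [0.2, 1.4, 5.3]
finger_gap: 0.0095
grip_force: 39.3
clock: 30.08
tcp_pos: [0.5786, 0.223, 0.2086]
orientation: [-0.001, 0.727, 0.687, 0.0]
wrist_force: [-5.6, 1.0, 8.5]
finger_gap: 0.0098
grip_force: 39.7
```

```bash
python3 -m handwheel '{"deltas":[[-1,0,0.05,0,0],[-1,0,0.04,0,0],[-1,0,0,0,0],[-1,0,0,0,0]]}'; python3 -m handwheel '{"deltas":[[-0.3,0,0,0,0],[-0.3,0,0,0,0],[-0.3,0,0,0,0],[-0.3,0,0,-0.3,0],[-0.3,0,0,-0.7,0],[-0.3,0,0,-0.8,0],[-0.3,0,0,-0.8,0],[-0.3,0,-0.5,0,0],[-0.3,0,-0.8,0,0],[-0.3,0,-0.8,0,0],[-0.3,0,-0.5,0,0],[-0.3,0,0,0,0],[-0.3,0,0,0,0]]}'
python3 - <<'E'
from h import *
st()
for n in('wrist','scene','top'):
    c=cam(n);save(c,n[0]+'9');P=c['P'];Z=P[...,2]
    ax=np.array([.9984,-.057]);o=np.array([.628,.2205]);l=(P[...,:2]-o)@ax;w=(P[...,:2]-o)@[.057,.9984]
    m=(c['depth']>0)&(l<-.04)&(l>-.09)&(abs(w)<.045)&(abs(Z-.154)<.007);print(n,'handle l',m.sum(),np.percentile(l[m],[2,50,98]).round(4) if m.any() else '')
E
python3 -c "
import cv2,numpy as np
a=cv2.imread('pics/s9.png');cv2.imwrite('pics/c9.png',a)"
```

```text
clock: 30.58
tcp_pos: [0.5791, 0.223, 0.2085]
orientation: [-0.003, 0.727, 0.687, -0.002]
wrist_force: [-14.2, 1.0, 15.0]
finger_gap: 0.0097
grip_force: 40.4
clock: 32.2
tcp_pos: [0.4804, 0.2282, 0.3117]
orientation: [0.0, 0.727, 0.686, 0.001]
wrist_force: [0.2, -0.2, 0.5]
finger_gap: 0.0296
grip_force: 0.0
t 32.2 tcp [0.4804 0.2282 0.3117] x [0.058 0.998 0.   ] y [ 0.998 -0.058  0.001] z [ 0.001  0.    -1.   ] F [ 0.2 -0.2  0.5] gap 0.029613770696572273 grip 0.0
wrist handle l 2057 [-0.0569 -0.0534 -0.047 ]
scene handle l 236 [-0.052  -0.0462 -0.0419]
top handle l 279 [-0.0543 -0.0501 -0.0437]
```

View pics/c9.png

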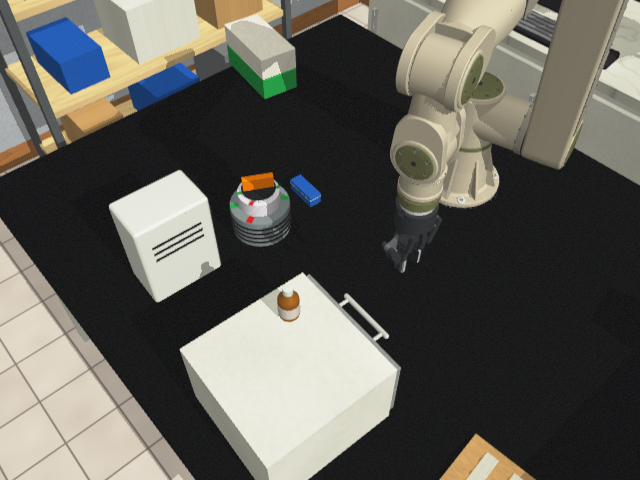

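The scene view shows the drawer flush with the cabinet (handle at (365,315)) and the cap locked on the lamp house (258,182). The oil bottle (289,303) and the slide box (306,190) haven't moved.

```bash
python3 -c "
from workcell import hand_in
print(hand_in())"
```

```text
the job is handed in; nothing more can be done
None
```

The job is handed in at about 32 s: the lamp cap is locked at the green marks (it held when pulled upward), the drawer is pushed shut against its stop, and the oil bottle and slide box haven't moved; I never touched the jar, but couldn't see it once the drawer was shut.

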